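# Open the repaired combination padlock and show it to the visitor

### The arm

A 6-joint arm with a two-finger parallel gripper is mounted at the origin on the work surface. World frame = base frame: x ahead of the robot, y to its left, z up, the work surface at z = 0. Lengths are in m, angles in rad, forces in N, time in s.
With the tool pointing down it reaches from about 0.35 to 0.85 m from the base axis. Payload 8.1 kg.
Tool frame: the origin (TCP) lies between the finger pads; the fingertips stand 25 mm ahead of it and the grasp point (between the pads) lies 6 mm ahead of it; z points along the fingers, y is the line along which they close (so a half turn about z gives the same grasp; the last joint's range is limited). The gripper opens to 93 mm and grips with 3 to 60 N. Pads are 15 mm wide; open, the fingers measure 128 mm over their backs; the gripper's body (75 mm by 188 mm) begins 65 mm behind the grasp point.
Start: joints at [1.263, 0.13, 1.488, -0, 1.523, -0.085], TCP at [0.133, 0.585, 0.244] pointing down, gripper open.
Joint ranges: [-2.96, 2.96], [-0.89, 2.26], [0.02, 2.5], [-1.34, 4.48], [0, 2.73], [-2.66, 2.66]. Speed limits (rad/s): [2.39, 2.39, 2.79, 3.14, 3.14, 3.14].

### API

Orientations are given as a 3x3 rotation matrix whose columns are the frame's x, y, z axes.
In Python, from station import arm gives the robot as it stands. Calls block until the motion is done:
- arm.goto(position, orientation): joint-space move of the TCP to a pose.
- arm.line_to(position, ori=None, speed=0.15, max_force=None): straight line of the TCP; ori=None keeps the orientation; speed is the mean speed in m/s. With max_force (N) it stops when the force on the tool has changed by that much, and returns True; else False.
- arm.move_j(angles): joint-space move.
- arm.gripper_open() and arm.gripper_close(effort=None): open the fingers fully, or close them until they stop; effort is the grip in N (None keeps the last).
- arm.hold(seconds).
- arm.ik(position, orientation): joint angles nearest the present ones, or None.
- arm.state(): the state.
- arm.grab_frame(name): name is "scene" or "top" or "wrist"; returns the picture (480x640x3 uint8, red, green, blue); there is no depth.
- arm.camera_info(name): a dict with "intrinsics" (3x3 intrinsics, pixels), "eye" and "rotation" of the camera in the world; the wrist camera has in their place "hand_eye" (4x4, takes a point from camera to tool coordinates, whose origin is the TCP and whose axes are the flange's). Camera axes: x right, y up, looking along -z (the intrinsics and any distortion apply to the point x, -y, -z); pixel columns grow to the right and rows downward; lengths in m; the calibration is good to about 2 mm. A picture is of the moment at which its call begins: read the wrist's pose just before it. camera_info takes no time and is no camera call.
A pose or a line that the arm cannot do raises arm.Unreachable and nothing moves.
- arm.close_job(): hands the job in; it is judged then, once.
Trained networks look in the newest picture that a camera, given by its name, has taken for a name from the list of things; names that differ only in an ending like _2 or _b are one class to them, and where a whole thing is asked for, a point or a joint stands for the part that bears it (a point fixed in the world has none). Each returns a list of dicts, best first, with "p" (0 to 1); they miss things now and then, are a little off and sometimes report something else, mostly with a low value. They report only what shows in the picture. A call takes as long as a camera call. They do not tell look-alikes from the thing itself.
- arm.silhouettes(camera, thing): "mask" (480x640 bool, what is visible of it).
- arm.tip_of(camera, thing): "position" ([x, y, z] in m, in the coordinates of the camera as it stood for that picture, good to about 4 mm: a listed point, or the origin of a listed thing).
The state is a dict: "time_s": time; "qpos": joint angles; "joint_vel": joint speeds; "joint_efforts": joint torques, N m; "ee_pos": TCP position; "tool_rot": TCP orientation; "ft_force": force on the tool from outside, world axes, zero at the start; "torque": the same for the moment, N m; "grip_width": finger opening in m; "grasp_force": force on a finger pad.
Only numpy, scipy, OpenCV 4.12 (cv2) and the standard library are available. Lean on these libraries where they do the work, as an engineer would, in place of code of your own. Each camera call takes 0.05 s, during which the arm holds its last target. There are 200 camera calls.

### The job

A visitor's combination padlock lies dial up in the holding cradle, with all but the last number already dialled: turn its pointer knob through its clicks until the pointer stands at the index mark by the shackle, then pull the shackle fully open while the lock still sits in the cradle. Lift the opened lock out by its shackle and finish holding it up, still and open, at least 12 cm above the table over the clipboard, gripping it by the shackle to the very end. Leave the other things on the table where they lie.

Things in the scene. Friction and masses are not known exactly. Their poses are not given: they have to be found in the camera images.
- lock: Combination padlock, square steel case 56 (x) by 60 (y) by 24 mm (z), about 0.25 kg in all, lying loose, dial up, in the cradle with about 1.5 mm of play. Origin: centre of the case's underside. The shackle leaves the case on its -x side; z is up, out of the dial.
- lock_center (a point): The middle of the padlock's case, 12 mm above its underside; axes as the lock's.
- dial (a joint): Angle of the pointer knob (rad), positive anticlockwise from above. 0: pointer at the index mark by the shackle, the last number, where the lock opens (within about 0.1 rad). Starts between 0.9 and 2.7: turn it clockwise. Clicks into a notch every 0.524 rad (30 degrees) with about 0.05 Nm and settles into the nearest one when let go. Away from 0 the shackle is blocked after 1 mm.
- dial_grip (a point): On the dial axis inside the knob's grip bar, 22 mm above the case's top face (46 mm above its underside) and 3 mm below the bar's top. The metal bar is 37 mm long, 12 mm wide and starts 2 mm above the case, on a black disc 33 mm wide; its pointed end, with a dark line on top, is the pointer. This frame turns with the knob: the bar lies along its x axis, the pointer towards its -x.
- shackle (a joint): How far the shackle is pulled out of the case (m): 0 closed, 0.014 fully open at its stop. With the dial right it slides along the lock's -x against about 2 N and stays where it is left.
- shackle_grip (a point): Midway between the shackle's straight legs, 30 mm out from the case (closed), 12 mm above the lock's underside: the place to grip across both legs from above. U-shaped round steel bar 8 mm thick, 38 mm wide over both legs, reaching 49 mm out of the case when closed. Moves with the shackle; axes as the lock's.
- cradle: Plywood holding cradle fixed to the bench, 110 (x) by 104 mm (y). Origin: on the table below the middle of the lock; axes as the lock's at the start. The lock rests 18 mm above the table between side cheeks 30 mm high; two stops, 28 mm high, 8 mm thick, stand before the case on either side of the shackle and take the pull. Under the shackle is only the table. The lock lifts straight out.
- clipboard: Clipboard with the repair form, fixed flat on the table: 235 (x) by 165 mm (y), 3 mm thick, steel clip 14 mm high at its +x end. Origin: centre of its underside, on the table.
- key_padlock: Bystander: small brass key padlock without a dial, lying flat, 40 by 44 by 16 mm. Origin: centre of its underside.
- screwdriver: Bystander: screwdriver lying flat, 190 mm long, 26 mm high. Origin: under its middle.
- spanner: Bystander: spanner lying flat, 160 mm long. Origin: under its middle.
- oil: Bystander: small oil bottle standing, 36 mm wide, 105 mm high. Origin: centre of its underside.
- mug: Bystander: mug, 80 mm wide, 92 mm high. Origin: centre of its underside.
- tape: Bystander: roll of tape lying flat, 92 mm wide, 19 mm high. Origin: centre of its underside.
- lamp_bulb: Bystander: white bulb standing in its black holder, 60 mm wide, 128 mm high. Origin: centre of its underside.
Not all that is in view belongs to the job. Leave any blue look-alike of the cradle alone.

How it is judged:
By the outcome, as a careful person would: the job done as asked, in the order asked, and still so for the second after the job is handed in, while the arm keeps its last pose, push and grip.
It also fails if it takes over 64 s, if anything falls off the work surface, if the arm or the gripper's body presses on something with over 40 N, if the wrist force passes 120 N, or if a joint passes its speed limit or range.

## Working session

There is one attempt and no reset: what is moved stays moved. The work goes in short steps, each a Python script; the robot and the scene stay as the last script left them, time stands still between calls to the robot, and variables do not carry over. Pictures are saved under pics/ and viewed, at most 10 in all, crops included, and the job is handed in when it is done.

```bash
mkdir -p pics; cat > h.py <<'E'
import numpy as np, cv2
from station import arm
def save(img,name): cv2.imwrite('pics/'+name,cv2.cvtColor(np.ascontiguousarray(img),cv2.COLOR_RGB2BGR))
def cam(name,st=None):
    c=arm.camera_info(name)
    if 'eye' in c: return np.array(c['intrinsics']),np.array(c['eye']),np.array(c['rotation']),c
    st=st or arm.state(); H=np.array(c['hand_eye']); R=np.array(st['tool_rot'])
    return np.array(c['intrinsics']),R@H[:3,3]+np.array(st['ee_pos']),R@H[:3,:3],c
def dist(c):
    for k in c:
        if 'dist' in k: return np.array(c[k],float)
    return None
def proj(p,C):
    K,e,R,c=C; q=R.T@(np.array(p)-e); q=np.array([q[0],-q[1],-q[2]])
    return cv2.projectPoints(q.reshape(1,3),np.zeros(3),np.zeros(3),K,dist(c))[0].ravel()
def unproj(uv,z,C):
    K,e,R,c=C; x,y=cv2.undistortPoints(np.array(uv,float).reshape(1,1,2),K,dist(c)).ravel()
    d=R@np.array([x,-y,-1]); return e+d*(z-e[2])/d[2]
def tips(name,thing,C):
    return [(round(d['p'],2),(C[2]@np.array(d['position'])+C[1]).round(4),proj(C[2]@np.array(d['position'])+C[1],C).round()) for d in arm.tip_of(name,thing)]
E
python3 - <<'E'
from h import *
for n in ('top','scene'):
    C=cam(n); print(n,C[3].keys()); save(arm.grab_frame(n),n+'0.png')
    for t in ('lock_center','dial_grip','shackle_grip','cradle','clipboard','key_padlock','oil','mug','lamp_bulb'): print(t,*tips(n,t,C))
E
```

```text
top dict_keys(['intrinsics', 'eye', 'rotation'])
lock_center (0.61, array([0.534 , 0.2436, 0.026 ]), array([303., 250.])) (0.47, array([ 0.7638,  0.2056, -0.0037]), array([318., 170.]))
dial_grip (0.71, array([0.5327, 0.2411, 0.0614]), array([303., 248.])) (0.23, array([ 0.5283, -0.1777,  0.0032]), array([460., 254.]))
shackle_grip (0.64, array([0.481 , 0.2655, 0.0274]), array([294., 269.]))
cradle (0.96, array([3.619e-01, 1.143e-01, 3.000e-04]), array([352., 316.])) (0.81, array([ 0.5357,  0.2388, -0.001 ]), array([305., 251.])) (0.69, array([0.3934, 0.593 , 0.003 ]), array([170., 303.])) (0.56, array([0.3144, 0.3053, 0.0006]), array([279., 334.]))
clipboard (0.94, array([ 0.5278, -0.1772,  0.0036]), array([460., 254.]))
key_padlock (0.68, array([ 6.543e-01, -8.200e-03, -2.000e-04]), array([396., 208.]))
oil (0.52, array([ 0.7536, -0.0779, -0.0023]), array([421., 174.]))
mug (0.88, array([ 0.7622,  0.2067, -0.0011]), array([318., 170.]))
lamp_bulb (0.7, array([ 0.7453, -0.23  ,  0.0035]), array([476., 176.]))
scene dict_keys(['intrinsics', 'eye', 'rotation'])
lock_center (0.78, arra
[... 516 characters left out ...]
[342., 280.])) (0.81, array([0.3592, 0.1151, 0.0037]), array([361., 203.])) (0.63, array([ 0.3921,  0.5936, -0.0029]), array([512., 355.])) (0.48, array([ 0.5311, -0.1738, -0.0012]), array([233., 171.]))
clipboard (0.65, array([ 0.5288, -0.1755, -0.003 ]), array([233., 171.])) (0.33, array([ 0.498 , -0.0148,  0.    ]), array([282., 202.]))
key_padlock (0.71, array([ 0.6576, -0.0092, -0.0007]), array([229., 239.]))
oil (0.58, array([ 0.7579, -0.0814,  0.0033]), array([175., 243.])) (0.28, array([ 0.5314, -0.1757, -0.0022]), array([232., 171.]))
mug (0.72, array([ 7.644e-01,  2.101e-01, -3.000e-04]), array([249., 334.]))
lamp_bulb (0.82, array([ 0.7507, -0.2288,  0.0013]), array([145., 203.]))
```

View pics/top0.png

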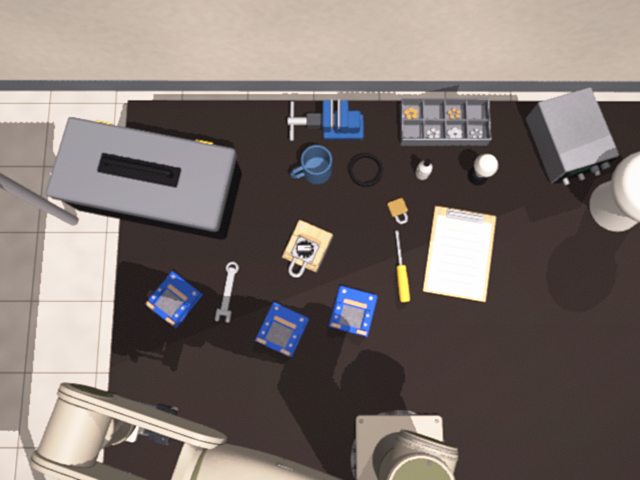

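View pics/scene0.png

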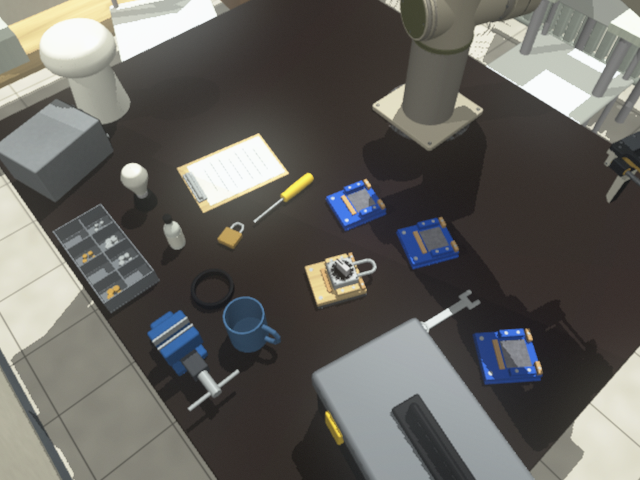

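Candidates for the lock and cradle in the top picture: the plywood cradle with the dial padlock at (303,250), the blue look-alike cradles at (352,312), (282,329) and (173,298), and the brass key padlock at (398,209). I choose (303,250): it is plywood and holds a steel case with a dial, with the shackle towards the lower left. Next comes a close wrist view.

```bash
cat >> h.py <<'E'
def down(yaw): # tool pointing down, tool y axis at world angle yaw
    y=np.array([np.cos(yaw),np.sin(yaw),0]); z=np.array([0,0,-1.]); return np.column_stack([np.cross(y,z),y,z])
E
python3 - <<'E'
from h import *
st=arm.state(); print(np.array(st['tool_rot']).round(2)); print(np.array(arm.camera_info('wrist')['hand_eye']).round(3))
L=np.array([.534,.242]); yaw=np.arctan2(-.0215,.053)
for k in range(-4,4):
    a=yaw+k*np.pi/4; q=arm.ik([*L,.25],down(a)); print(k,round(a,2),None if q is None else np.round(q,2))
a=yaw+np.pi/2
R=down(a)
H=np.array(arm.camera_info('wrist')['hand_eye'])
p=np.array([*L,.24]); off=R@H[:3,3]; p[:2]-=off[:2]
if arm.ik(p,R) is None: R=down(a+np.pi); off=R@H[:3,3]; p=np.array([*L,.24]); p[:2]-=off[:2]
print(p); arm.goto(p,R)
st=arm.state(); C=cam('wrist',st); im=arm.grab_frame('wrist'); 
for t in ('lock_center','dial_grip','shackle_grip','cradle'): print(t,*tips('wrist',t,C))
save(im,'w0.png'); print(st['time_s'],st['qpos'],C[3].keys())
E
```

```text
[[-0.98  0.22  0.  ]
 [ 0.22  0.98  0.  ]
 [-0.    0.   -1.  ]]
[[ 0.     0.961  0.278  0.078]
 [ 1.    -0.    -0.001  0.   ]
 [-0.001  0.278 -0.961 -0.141]
 [ 0.     0.     0.     1.   ]]
-4 -3.53 [ 0.34  0.09  1.52 -0.    1.53 -2.42]
-3 -2.74 None
-2 -1.96 [ 0.34  0.09  1.52 -0.    1.53  2.29]
-1 -1.17 [ 0.34  0.09  1.52 -0.    1.53  1.51]
0 -0.39 [ 0.34  0.09  1.52 -0.    1.53  0.72]
1 0.4 [ 0.34  0.09  1.52 -0.    1.53 -0.06]
2 1.19 [ 0.34  0.09  1.52 -0.    1.53 -0.85]
3 1.97 [ 0.34  0.09  1.52 -0.    1.53 -1.63]
[0.6058681  0.21282559 0.24      ]
lock_center (0.74, array([0.5326, 0.2428, 0.0296]), array([319., 122.]))
dial_grip (0.75, array([0.5303, 0.2477, 0.0671]), array([324., 116.]))
shackle_grip (0.85, array([0.4819, 0.2647, 0.0291]), array([321.,  48.]))
cradle
3.1583 [ 2.59687189e-01  2.45060445e-01  1.36568873e+00  3.20382785e-04
  1.53076198e+00 -9.27175155e-01] dict_keys(['intrinsics', 'hand_eye'])
```

View pics/w0.png

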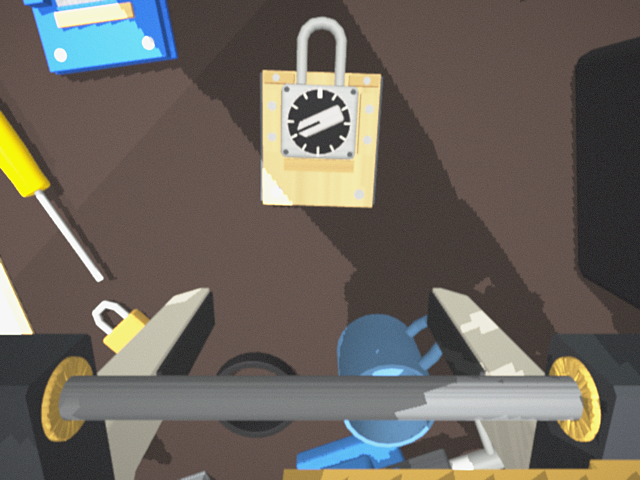

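The picture shows the plywood cradle at (320,138), with the steel dial lock at (320,122), its shackle towards the top at (321,48) and the bar from (301,131) to (345,112). The choice is confirmed. I'll take a closer look to get the angle of the bar.

```bash
python3 - <<'E'
from h import *
L=np.array([.534,.242]); yaw=np.arctan2(-.0215,.053); R=down(yaw+np.pi/2)
arm.goto(np.array([*L,.19]),R)
st=arm.state(); C=cam('wrist',st); im=arm.grab_frame('wrist')
for t in ('lock_center','dial_grip','shackle_grip'): print(t,*tips('wrist',t,C))
x,y=map(int,proj([*L,.06],C)); print(x,y)
x0,y0=max(0,x-120),max(0,y-150); print(x0,y0)
save(cv2.resize(im[y0:y0+240,x0:x0+240],None,fx=2.5,fy=2.5,interpolation=cv2.INTER_CUBIC),'w1.png'); np.save('w1.npy',im)
import pickle; pickle.dump(C,open('w1.pkl','wb'))
E
```

```text
lock_center (0.79, array([0.5328, 0.2431, 0.0325]), array([321., 231.])) (0.24, array([ 7.587e-01,  2.149e-01, -7.000e-04]), array([381., 444.]))
dial_grip (0.69, array([0.5305, 0.2464, 0.0665]), array([324., 239.]))
shackle_grip (0.9, array([0.4768, 0.2624, 0.0306]), array([317., 149.]))
320 243
200 93
```

View pics/w1.png

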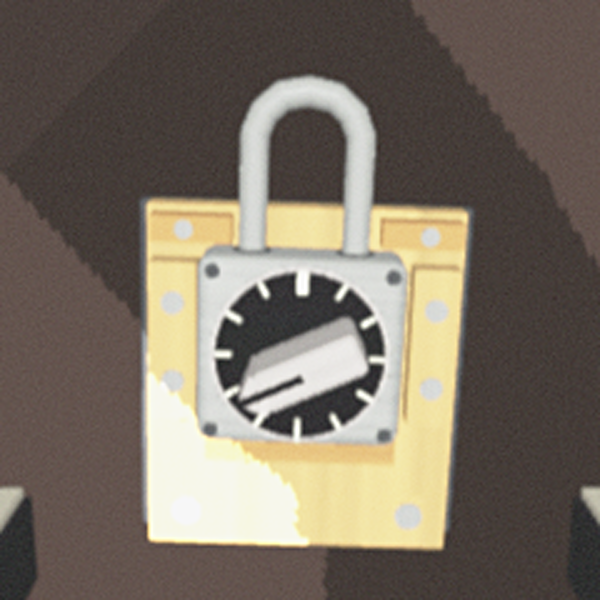

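The pointer (the end with the dark line, crop (240,402)) is on the fourth tick anticlockwise from the index at (302,283). So the dial is at about 2.09 rad. I'll compute the case pose from its four corner screws and the bar from its top outline.

```bash
python3 - <<'E'
from h import *; import pickle
C=pickle.load(open('w1.pkl','rb'))
f=lambda u,v,z:unproj((200+u/2.5,93+v/2.5),z,C)[:2]
P=[f(*p,.042) for p in((212,271),(394,278),(383,436),(210,428))]
c=np.mean(P,0); xa=(P[3]-P[0]+P[2]-P[1]); print('case',c.round(4),'yaw',np.arctan2(xa[1],xa[0]),[np.linalg.norm(P[i]-P[i-1]).round(4) for i in range(4)])
a,b=f(238,403,.067),f(302,379,.067); d=a-b; print('ptr ang',np.arctan2(d[1],d[0]), 'line start',b)
q=[f(*p,.067) for p in((238,403),(368,373),(352,319))]; print(np.round(q,4))
for s in((250,248),(357,248),(255,150),(362,150)): print(f(*s,.034).round(4)) 
lo=[f(*p,0.018) for p in ((145,200),(470,210),(445,548),(148,540))]; print(np.round(lo,4))
yaw=np.arctan2(xa[1],xa[0])
th=yaw+2.094  # bar x axis
for k in (-2,-1,0,1):
  a0=th+np.pi/2+k*np.pi
  for aa in (a0,a0-2.094):
    qq=arm.ik([*c,.06],down(aa)); print(k,round(aa,2),None if qq is None else np.round(qq,2))
E
```

```text
case [0.533  0.2421] yaw -0.4237822110705775 [np.float64(0.0466), np.float64(0.0512), np.float64(0.0471), np.float64(0.0509)]
ptr ang -1.5819599115794671 line start [0.53311581 0.24274149]
[[0.5329 0.2245]
 [0.5381 0.2595]
 [0.5229 0.2609]]
[0.5002 0.24  ]
[0.5117 0.2685]
[0.4753 0.2519]
[0.4865 0.2797]
[[0.4772 0.2148]
 [0.5164 0.3038]
 [0.6178 0.2594]
 [0.5786 0.17  ]]
-2 -3.04 None
-2 -5.14 [ 0.34  0.25  1.7  -0.    1.19 -0.81]
-1 0.1 [ 0.34  0.25  1.7  -0.    1.19  0.24]
-1 -1.99 [ 0.34  0.25  1.7  -0.    1.19  2.33]
0 3.24 None
0 1.15 [ 0.34  0.25  1.7  -0.    1.19 -0.81]
1 6.38 [ 0.34  0.25  1.7  -0.    1.19  0.24]
1 4.29 [ 0.34  0.25  1.7  -0.    1.19  2.33]
```

```bash
python3 - <<'E'
from h import *
c=np.array([.533,.242]); a=0.07
arm.gripper_open()
arm.goto([*c,.13],down(a)); print(arm.line_to([*c,.0715],speed=.1,max_force=15))
arm.gripper_close(20); s=arm.state(); print(s['grip_width'],s['grasp_force'],np.round(s['ft_force'],1),np.round(s['torque'],2))
end=-.42-np.pi/2
for t in np.linspace(a,end,7)[1:]:
    arm.goto([*c,.0715],down(t)); s=arm.state(); print(round(t,2),np.round(s['ft_force'],1),np.round(s['torque'],2),round(s['grip_width'],4))
arm.gripper_open(); arm.line_to([*c,.13]); 
R=down(-.42+np.pi/2); arm.goto([*c,.19],R)
st=arm.state(); C=cam('wrist',st); im=arm.grab_frame('wrist'); print(st['time_s'],tips('wrist','shackle_grip',C))
save(cv2.resize(im[93:333,200:440],None,fx=2.5,fy=2.5,interpolation=cv2.INTER_CUBIC),'w2.png')
import pickle; pickle.dump(C,open('w2.pkl','wb'))
E
```

```text
False
0.011859739253931018 19.911498427391052 [ 0.4  0.1 -0. ] [-0.09  0.08  0.02]
-0.27 [0.9 1.1 0.3] [ 0.08  0.13 -0.04] 0.0117
-0.62 [-0.2 -0.3 -1.3] [-0.08 -0.02  0.05] 0.0119
-0.96 [ 0.4 -0.5 -0.1] [-0.06  0.05 -0.09] 0.0117
-1.3 [ 0.7  0.2 -0.3] [ 0.03 -0.05 -0.03] 0.0116
-1.65 [ 1.  -1.1  0.8] [-0.26 -0.09  0.06] 0.012
-1.99 [ 0.4 -0.2  0. ] [0.08 0.06 0.02] 0.0117
14.3583 [(0.9, array([0.4796, 0.2632, 0.0319]), array([317., 153.]))]
```

View pics/w2.png

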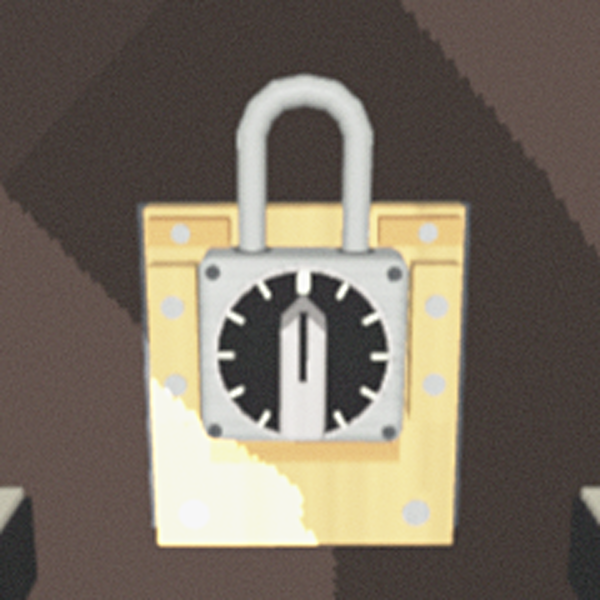

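The pointer now stands at the index (crop (303,300)), under the white mark. Next I grip the shackle legs and pull.

```bash
python3 - <<'E'
from h import *
yaw=-.42; u=np.array([-np.cos(yaw),-np.sin(yaw)]); R=down(yaw+np.pi/2)
g=np.array([.480,.2648]); Z=.036
arm.goto([*g,.12],R); print(arm.line_to([*g,Z],speed=.1,max_force=12))
arm.gripper_close(60); s=arm.state(); print(s['grip_width'],s['grasp_force'],np.round(s['ft_force'],1))
hit=arm.line_to([*(g+.0185*u),Z],speed=.02,max_force=18)
s=arm.state(); e=np.array(s['ee_pos']); print(hit,(e[:2]-g)@u,e,s['grip_width'],np.round(s['ft_force'],1))
st=s; C=cam('wrist',st); im=arm.grab_frame('wrist'); print(st['time_s']); save(im,'w3.png')
E
```

```text
False
0.03648526583992286 59.99883592128754 [ 0.5 -0.2  0.2]
True 0.015094472784349468 [0.46618238 0.2708765  0.03607524] 0.036357640687395124 [ 3.4 -0.9 -0.5]
17.6583
```

View pics/w3.png

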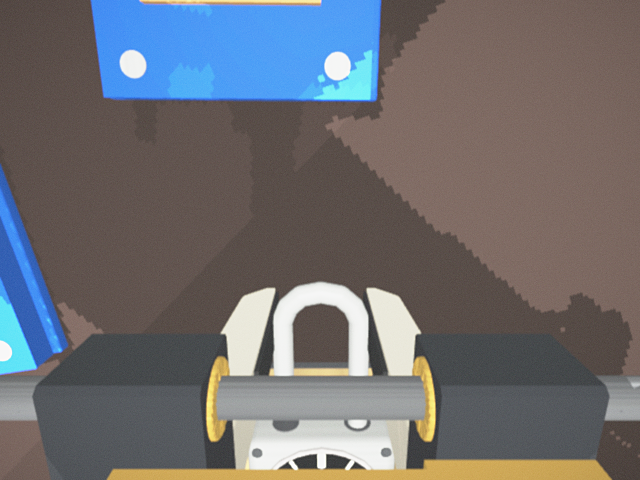

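The pull ended hard against the stop after 15.1 mm, which is the 14 mm stroke plus play. The legs stand out of the case between the pads at (321,330). Now I lift and carry.

```bash
python3 - <<'E'
from h import *
yaw=-.42; u=np.array([-np.cos(yaw),-np.sin(yaw)]); R=down(yaw+np.pi/2)
e=np.array(arm.state()['ee_pos'])
print(arm.line_to([*e[:2],.10],speed=.04,max_force=30)); s=arm.state(); print(np.round(s['ft_force'],1),s['grip_width'])
arm.line_to([*e[:2],.33],speed=.12)
b=np.array([.528,-.177])+.04*u
for k in (.25,.5,.75,1): arm.line_to([*(e[:2]+k*(b-e[:2])),.33],speed=.1)
arm.hold(1); s=arm.state(); print(s['time_s'],np.round(s['ft_force'],1),np.round(s['torque'],2),s['grip_width'])
C=cam('wrist',s); a=arm.grab_frame('wrist'); print(tips('wrist','lock_center',C),tips('wrist','shackle_grip',C),e[:2],np.array(s['ee_pos']))
t=arm.grab_frame('scene'); Cs=cam('scene'); print(tips('scene','lock_center',Cs),tips('scene','shackle_grip',Cs))
x,y=map(int,proj(s['ee_pos'],Cs)); x0,y0=max(0,x-100),max(0,y-75)
p=cv2.resize(t[y0:y0+150,x0:x0+200],(400,300),interpolation=cv2.INTER_CUBIC); q=a[180:480,120:520]
save(np.hstack([p,q]),'f.png')
E
```

```text
False
[ 0.2  0.1 -2.5] 0.036437818070799856
27.4667 [-0.2 -0.5 -2.6] [-0.03  0.11 -0.01] 0.0359636948817698
[(0.79, array([ 0.5566, -0.1871,  0.3189]), array([326., 464.]))] [(0.56, array([ 0.5578, -0.188 ,  0.323 ]), array([325., 474.]))] [0.46621208 0.27085852] [ 0.49147081 -0.16071011  0.33000632]
[(0.57, array([ 0.5601, -0.1882,  0.3195]), array([193.,  69.]))] [(0.57, array([ 0.4955, -0.1621,  0.3249]), array([226.,  59.]))]
```

View pics/f.png

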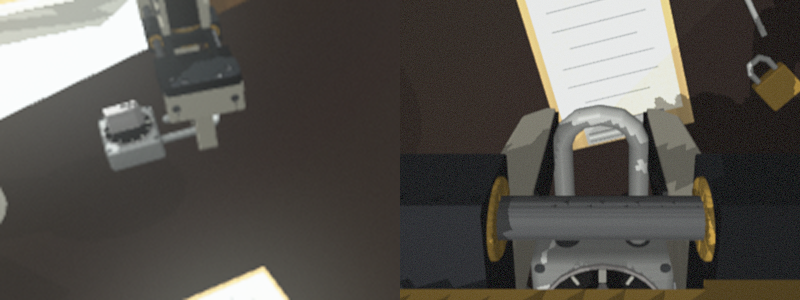

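The picture shows the lock held level by its shackle. The case centre is about 72 mm from the grip (58 mm would be closed), so it is open, and it is at 0.32 m over the clipboard.

```bash
python3 -c "
from h import *
print(arm.close_job())"
```

```text
the job is handed in; nothing more can be done
None
```

The job is handed in at about 28 s on the robot's clock: I turned the dial to the index, pulled the shackle open in the cradle, and the arm now holds the open lock still by its shackle about 0.32 m above the clipboard.

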